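Balance the long bath brush on the stand

TASK

The long wooden bath brush is to get a hanging clip at its balance point: pick it up, lay it bristles up across the top edge of the upright board of the wooden stand, at right angles to the board, so that it stays balanced there, level and clear of the table, and let go. Leave the short brush where it lies.

Things in the scene. Friction and masses are not known exactly. Their poses are not given: they have to be found in the camera images.
- long_brush: longer of two pale wooden brushes, 380 mm, 0.2 to 0.4 kg, lying on its flat back, bristles up, head roughly to +y. Origin: underside, mid length; x from handle to head, z up. Handle x -190 to +80 mm: straight bar 24 mm wide, 24 tall; head +80 to +190: 62 wide, 18 thick, bristles to 32 above the underside. Centre of mass at x = +43 mm (on the handle, 37 mm short of the head)
- short_brush: the shorter brush of the same make, 220 mm long, handle 20 mm wide, 32 mm tall at the bristles; not to be moved. Origin: underside, mid length; x from handle to head. It lies beside the long one; which of them is nearer the robot varies
- stand: fixed wooden balance stand, an upside-down T: foot 80 x 140 x 14 mm, on it an upright board 28 mm thick (along x), 120 mm long (along y), flat top edge 70 mm above the table. Origin: centre of the foot's underside; x across the board (the balanced brush lies along it, head either way). The brush stays up if its centre of mass is over the 28 mm edge. Things near it are lower

How it is judged:
By the outcome, as a careful person would: the job done as asked, in the order asked, and still so for the second after the job is handed in, with the robot touching nothing.
It also fails if it takes over 38 s, if anything falls off the work surface, if the arm or the gripper's body presses on something with over 40 N, if the wrist force passes 120 N, or if a joint passes its speed limit or range.

ROBOT

A 7-joint arm with a two-finger parallel gripper is mounted at the origin on the work surface. World frame = base frame: x ahead of the robot, y to its left, z up, the work surface at z = 0. Lengths are in m, angles in rad, forces in N, time in s.
With the tool pointing down it reaches from about 0.425 to 0.875 m from the base axis. Payload 8.4 kg.
Tool frame: the origin (TCP) lies on the mounting face of the last link; the fingertips stand 173 mm ahead of it and the grasp point (between the pads) lies 155 mm ahead of it (ctrl.grip_point_offset is the distance from the TCP to the grasp point, in m); z points along the fingers, y is the line along which they close (so a half turn about z gives the same grasp; the last joint's range is limited). The gripper opens to 85 mm and grips with 20 to 120 N. Pads are 22 mm wide; open, the fingers measure 114 mm over their backs; the gripper's body (76 mm by 85 mm) begins 54 mm behind the grasp point. The pads swing forward as they close: fully open they stand 13 mm farther back than shut.
Start: joints at [1.218, 0.333, 0.04, 1.465, -0.013, 1.343, -0.059], TCP at [0.163, -0.629, 0.405] pointing down, gripper open.
Joint ranges: [-2.58, 2.58], [-0.38, 2.09], [-1.3, 1.39], [0.25, 2.4], [-1.5, 4.64], [0.08, 2.09], [-2.65, 2.65]. Speed limits (rad/s): [2.22, 2.22, 2.79, 2.79, 3.14, 3.14, 3.14].

INTERFACE

Orientations are given as a rotation vector (axis times angle).
In Python, from plant import ctrl gives the robot as it stands.
- The arm moves only by the tool step_hand, called after "Request:" by a JSON object that holds its "api" and its "payload", one argument or row to a line. Schema: {"type":"object","properties":{"segments":{"type":"array","items":{"type":"array","items":{"type":"number"},"minItems":5,"maxItems":5},"minItems":1,"maxItems":20},"only":{"type":"string"},"quiet":{"type":"boolean"},"lines":{"type":"string"}},"required":["segments"],"additionalProperties":false}. segments is a list of rows, 1 to 20 of them, each of 5 numbers: the opening from 0.0 (shut) to 1.0 (fully open), then dx, dy, dz in shares of 75 cm (1.0 is 75 cm), then a turn about the tool's z in shares of pi/2 rad (1.0 is pi/2 rad); each row is the pose to reach, as a shift and turn from the pose commanded when the call began, along the tool's axes at that moment; what a row does not reach only later rows make up. A row lasts 1/12 s, in which the tool goes at most 0.0417 m and 0.125 rad, less where a joint would pass 70% of its speed; a pose out of reach is approached as far as the arm can. The fingers move at their own pace and stop on an object; the grip force is fixed at half the most. Time passes only in rows, so rows that do not move let the fingers close. The tool returns the time, the measured TCP pose, the force, the opening and the grip force at its end. only (a regular expression) keeps the lines of the reply that match it, lines (a string "A,B") keeps lines A to B, and quiet returns only ok. Input that does not fit is refused with a message, and nothing moves.
- ctrl.sense(): the state, without advancing time (a new reading comes with each control period).
- ctrl.snapshot(name): name is "side" or "top" or "wrist"; returns the picture (420x560x3 uint8, red, green, blue); there is no depth.
- ctrl.camera_params(name): a dict with "intrinsics" (3x3 intrinsics, pixels), "extrinsics" (4x4, takes a point from camera to world coordinates). Camera axes: x right, y down, z forward; pixel columns grow to the right and rows downward; lengths in m; the calibration is good to about 2 mm. A picture is of the moment at which its call begins: read the wrist's pose just before it. camera_params takes no time and is no camera call; for the wrist camera it gives the pose at the moment of the call.
- ctrl.finish_job(): hands the job in; it is judged then, once.
The state is a dict: "time_s": time; "joint_pos": joint angles; "qvel": joint speeds; "effort": joint torques, N m; "tool_pos": TCP position; "tcp_rot": TCP orientation; "ft_force": force on the tool from outside, world axes, zero at the start; "wrist_torque": the same for the moment, N m; "opening": opening from 0.0 (shut) to 1.0 (fully open); "finger_force": force on a finger pad.
Only numpy, scipy, OpenCV 4.12 (cv2) and the standard library are available. Lean on these libraries where they do the work, as an engineer would, in place of code of your own. Each camera call takes 0.05 s, during which the arm holds its last target. There are 200 camera calls.

## Working session

There is one attempt and no reset: what is moved stays moved. The work goes in short steps, Python scripts to look and compute and a tool call to move; the robot and the scene stay as the last step left them, time stands still between calls to the robot, and variables do not carry over. Pictures are saved under pics/ and viewed, at most 10 in all, crops included, and the job is handed in when it is done.

```bash
ls; mkdir -p pics
```

Run:
```python
from plant import ctrl
import cv2,numpy as np
s=ctrl.sense();print(s["time_s"],s["tool_pos"],s["tcp_rot"],ctrl.grip_point_offset)
for n in("top","side"):
    im=ctrl.snapshot(n);cv2.imwrite(f"pics/{n}0.png",im[:,:,::-1])
    p=ctrl.camera_params(n);print(n,np.round(p["intrinsics"],1).tolist(),np.round(p["extrinsics"],3).tolist())
```

```text
pics
plant.py
0.0 [ 0.16315773 -0.62900368  0.40385675] [-3.11479647e+00 -3.97404727e-01  4.67779497e-04] 0.1547
top [[388.5, 0.0, 283.1], [0.0, 388.5, 204.3], [0.0, 0.0, 1.0]] [[-0.028, -0.988, 0.149, 0.419], [-0.999, 0.025, -0.022, 0.001], [0.018, -0.15, -0.989, 0.825], [0.0, 0.0, 0.0, 1.0]]
side [[444.6, 0.0, 276.2], [0.0, 444.6, 207.1], [0.0, 0.0, 1.0]] [[-0.923, -0.244, 0.298, 0.296], [-0.385, 0.583, -0.716, 0.624], [0.001, -0.775, -0.632, 0.611], [0.0, 0.0, 0.0, 1.0]]
```

View pics/top0.png

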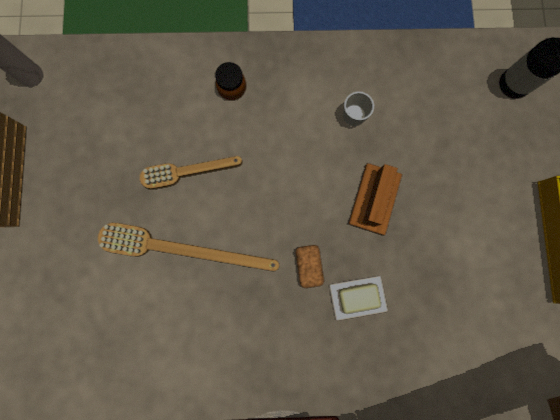

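View pics/side0.png

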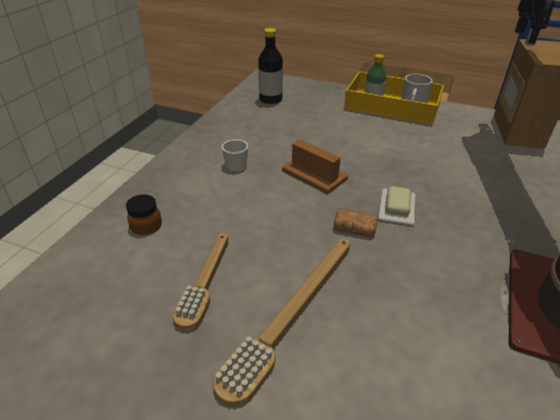

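Top view: long brush from the head at (100,238) to the handle end at (277,266), short brush at (140–240,170), stand at (376,200). Side view: long brush from (240,375) to (345,243), stand at (315,165).

Create h.py:
```python
from plant import ctrl
import cv2,numpy as np
def load(n,f): return cv2.imread(f"pics/{f}.png"),ctrl.camera_params(n)
def ray(p,uv):
    d=np.linalg.inv(p["intrinsics"])@np.array([uv[0],uv[1],1.]);E=np.array(p["extrinsics"])
    d=E[:3,:3]@d;return E[:3,3],d/np.linalg.norm(d)
def plane(p,uv,z):
    c,d=ray(p,uv);return c+d*(z-c[2])/d[2]
def tri(p1,u1,p2,u2):
    c1,d1=ray(p1,u1);c2,d2=ray(p2,u2)
    t=np.linalg.lstsq(np.c_[d1,-d2],c2-c1,rcond=None)[0]
    a,b=c1+t[0]*d1,c2+t[1]*d2
    return (a+b)/2,np.linalg.norm(a-b)
```

Run:
```python
from h import *
a,pt=load("top","top0");b,ps=load("side","side0")
for im,n in((a,"t"),(b,"s")):
    h=cv2.cvtColor(im,cv2.COLOR_BGR2HSV)
    for (u,v) in ((210,252),(390,200),(376,190),(360,215)) if n=="t" else ((300,300),(315,160),(300,173),(312,148)): print(n,u,v,h[v,u])
    m=cv2.inRange(h,(8,110,110),(25,255,255))
    m=cv2.morphologyEx(m,cv2.MORPH_CLOSE,np.ones((5,5)))
    for c in cv2.findContours(m,0,2)[0]:
        if cv2.contourArea(c)>300: print(n,cv2.contourArea(c),cv2.boundingRect(c),[c[i][0].tolist() for i in (c[:,0,0].argmin(),c[:,0,0].argmax(),c[:,0,1].argmin(),c[:,0,1].argmax())])
w=np.hstack([cv2.resize(a[155:245,340:410],None,fx=5.5,fy=5.5,interpolation=2),cv2.resize(b[130:220,275:350],None,fx=5.5,fy=5.5,interpolation=2)])
cv2.imwrite("pics/stand.png",w);print(w.shape)
```

```text
t 210 252 [ 18 152 143]
t 390 200 [ 14 179 121]
t 376 190 [ 15 231  54]
t 360 215 [ 15 216  65]
t 698.0 (299, 246, 24, 40) [[299, 249], [322, 282], [311, 246], [303, 285]]
t 2607.0 (98, 223, 181, 48) [[98, 234], [278, 267], [109, 223], [270, 270]]
t 1444.0 (350, 164, 52, 70) [[350, 222], [401, 177], [368, 164], [381, 233]]
t 1161.5 (140, 156, 102, 32) [[140, 174], [241, 160], [235, 156], [147, 187]]
s 300 300 [ 17 132 151]
s 315 160 [ 14 156  59]
s 300 173 [ 14 160 132]
s 312 148 [ 14 158 129]
s 2052.5 (214, 239, 136, 163) [[214, 378], [349, 244], [341, 239], [231, 401]]
s 779.5 (173, 234, 54, 92) [[173, 314], [226, 238], [220, 234], [181, 325]]
s 513.0 (336, 209, 41, 21) [[336, 217], [376, 219], [340, 209], [366, 229]]
s 349.0 (336, 68, 113, 38) [[336, 69], [448, 96], [337, 68], [432, 105]]
s 539.0 (521, 40, 39, 25) [[521, 40], [559, 64], [521, 40], [548, 64]]
s 2400.0 (137, 0, 375, 59) [[137, 0], [511, 52], [137, 0], [509, 58]]
(495, 797, 3)
```

View pics/stand.png

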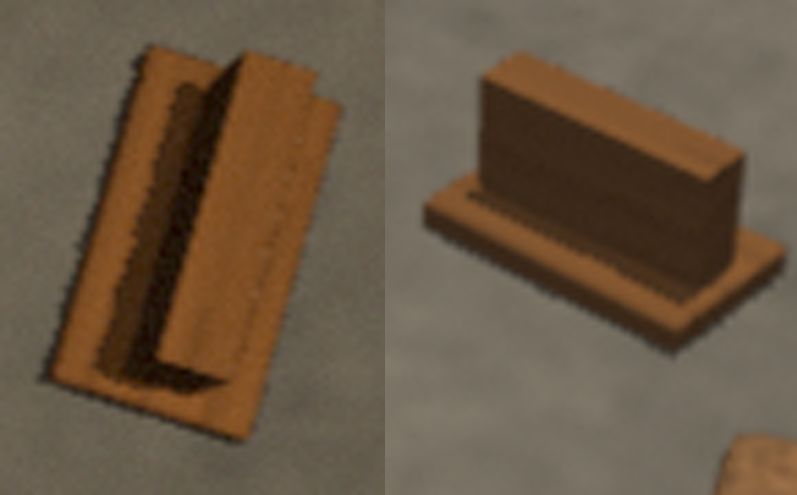

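Crop shows the board's top face: top-view corners (245,52),(318,73),(230,382),(158,360) and side-view (480,77),(518,53),(745,155),(708,180).

Run:
```python
from h import *
a,pt=load("top","top0");b,ps=load("side","side0")
T=np.array([(245,52),(318,73),(230,382),(158,360)])/5.5+[340-.4,155-.4]
S=(np.array([(480,77),(518,53),(745,155),(708,180)])-[385,0])/5.5+[275-.4,130-.4]
P=[]
for t,s in zip(T,S):
    X,e=tri(pt,t,ps,s);P.append(X);print("stand",X.round(4),round(e,4), plane(pt,t,.07).round(4))
P=np.array([plane(pt,t,.07) for t in T]);print("centre",P.mean(0),"dims",np.linalg.norm(P[0]-P[1]),np.linalg.norm(P[1]-P[2]))
d=P[0]+P[1]-P[2]-P[3];print("board dir deg",np.degrees(np.arctan2(d[1],d[0])))
w=[]
for im,r in((a,(90,215,290,280)),(b,(205,230,360,405))):
    h=cv2.cvtColor(im,cv2.COLOR_BGR2HSV);c=im[r[1]:r[3],r[0]:r[2]]
    f=400/c.shape[1];print(r,f);w.append(cv2.resize(c,None,fx=f,fy=f,interpolation=2))
H=max(x.shape[0] for x in w)
cv2.imwrite("pics/br.png",np.hstack([cv2.copyMakeBorder(x,0,H-x.shape[0],0,0,0) for x in w]))
h=cv2.cvtColor(a,cv2.COLOR_BGR2HSV);m=cv2.inRange(h,(8,110,90),(25,255,255))
# top view handle edges per column -> on plane
cols=np.arange(165,265,5);mid=[];
for c in cols:
    r=np.flatnonzero(m[225:280,c])+225;mid.append((c,(r[0]+r[-1])/2,r[-1]-r[0]+1))
mid=np.array(mid);Q=np.array([plane(pt,q[:2],.022) for q in mid])
k=np.polyfit(Q[:,1],Q[:,0],1);print("handle line x=k0*y+k1",k,"res",np.std(Q[:,0]-np.polyval(k,Q[:,1])),"w px",mid[:,2].mean())
for u in((278,266.5),(98,237)): print(plane(pt,u,.018))
```

```text
stand [ 0.6089 -0.2222  0.0684] 0.0013 [ 0.6092 -0.2216  0.07  ]
stand [ 0.6011 -0.2487  0.0674] 0.0005 [ 0.6007 -0.2478  0.07  ]
stand [ 0.4882 -0.209   0.0669] 0.0014 [ 0.4886 -0.2081  0.07  ]
stand [ 0.4964 -0.1833  0.0684] 0.0019 [ 0.4971 -0.1828  0.07  ]
centre [ 0.54890004 -0.21505469  0.07      ] dims 0.02756281325248668 0.11893683202926356
board dir deg -19.318816072571078
(90, 215, 290, 280) 2.0
(205, 230, 360, 405) 2.5806451612903225
handle line x=k0*y+k1 [0.20112795 0.4139576 ] res 0.0004348255374438049 w px 11.7
[ 0.41177784 -0.00349551  0.018     ]
[0.48224412 0.36505807 0.018     ]
```

View pics/br.png

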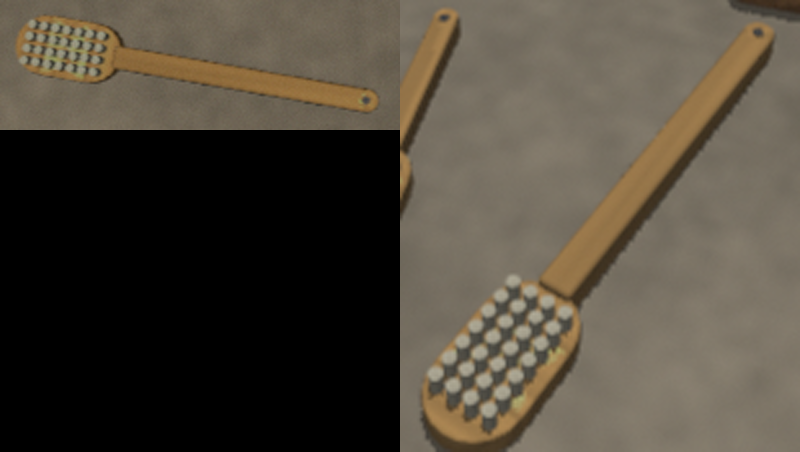

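Crops: hole at top (272.8,264.3) / side (343.5,242.6); handle–head shoulder at top (148,244) / side (266,342).

Add to h.py:
```python
from scipy.spatial.transform import Rotation as R
def plan(tcp,yaw_b):
    """tcp target world; yaw_b = direction of tool x (mod pi), from the present pose"""
    s=ctrl.sense();M=R.from_rotvec(s["tcp_rot"]).as_matrix()
    d=M.T@(np.array(tcp)-s["tool_pos"])
    cur=np.arctan2(M[1,0],M[0,0]);dy=(yaw_b-cur+np.pi/2)%np.pi-np.pi/2
    print("tilt z",M[:,2].round(3),"shift",d.round(4),"turn about tool z",round(-dy,4),"cur yaw deg",np.degrees(cur).round(1),"j7",s["joint_pos"][6])
```

Run:
```python
from h import *
a,pt=load("top","top0");b,ps=load("side","side0")
h,e=tri(pt,(272.4,264),ps,(343.3,242.4));print("hole",h,e)
j,e=tri(pt,(148,243.8),ps,(266,341.6));print("shoulder",j,e)
k0,k1=.20113,.41396
dh=np.array([k0,1])/np.hypot(k0,1);print("yaw",np.degrees(np.arctan2(dh[1],dh[0])),np.degrees(np.arctan2(*(j-h)[1::-1])))
tip=plane(pt,(278.3,266.5),.012)[:2];head=plane(pt,(97.7,237),.009)[:2]
for n,p,l in(("tip",tip,-190),("head",head,190),("sh",j[:2],80)):
    y=p@dh-np.array([k1,0])@dh  # along-line coordinate
    c=np.array([k1,0])+dh*(y+(43-l)/1000);print(n,"COM est",c.round(4))
c=np.array([k1,0])
```

```text
hole [0.41549914 0.00749539 0.02314396] 0.0034267052329025106
shoulder [0.46445636 0.26188508 0.01919112] 0.0019836350186583345
yaw 78.62782700768608 79.10662597247816
tip COM est [0.459 0.224]
head COM est [0.4591 0.2246]
sh COM est [0.4593 0.2252]
```

Run:
```python
from h import *
plan((.459,.2245,.29),np.radians(78.7))
plan((.459,.2245,.1747),np.radians(78.7))
print(ctrl.sense()["joint_pos"].round(3), ctrl.sense()["time_s"])
```

```text
tilt z [-0.     0.001 -1.   ] shift [ 0.5007 -0.7518  0.115 ] turn about tool z -1.1198 cur yaw deg 14.5 j7 -0.05848657106342325
tilt z [-0.     0.001 -1.   ] shift [ 0.5007 -0.7516  0.2303] turn about tool z -1.1198 cur yaw deg 14.5 j7 -0.05848657106342325
[ 1.218  0.334  0.04   1.466 -0.013  1.343 -0.058] 0.1
```

Careful with the scale: shifts go in shares of 75 cm and turns go in shares of pi/2 rad. That gives: -0.75 m / 0.75 = -1, 0.05 m / 0.75 = 0.0667, -1.12 rad / 1.5708 = -0.713.

Request:
{"api": "step_hand", "payload": {
  "segments": [
    [1,0.56,-0.2667,0.0667,0],
    [1,0.56,-0.2667,0.0667,0],
    [1,0.56,-0.2667,0.0667,0],
    [1,0.56,-0.2667,0.0667,0],
    [1,0.56,-0.2667,0.0667,0],
    [1,0.56,-0.2667,0.0667,0],
    [1,0.56,-0.2667,0.0667,0],
    [1,0.56,-0.2667,0.0667,0],
    [1,0.56,-0.2667,0.0667,0],
    [1,0.56,-0.2667,0.0667,0],
    [1,0.56,-0.2667,0.0667,-0.3183],
    [1,0.56,-0.2667,0.0667,-0.3183],
    [1,0.6667,-1,0.1533,-0.713],
    [1,0.6667,-1,0.1533,-0.713],
    [1,0.6667,-1,0.1533,-0.713],
    [1,0.6667,-1,0.1533,-0.713],
    [1,0.6667,-1,0.1533,-0.713],
    [1,0.6667,-1,0.1533,-0.713],
    [1,0.6667,-1,0.1533,-0.713],
    [1,0.6667,-1,0.1533,-0.713]
  ]
}}

```text
time_s: 1.77
tool_pos: [0.4825, 0.0008, 0.3157]
tcp_rot: [2.421, 2.002, -0.0]
ft_force: [1.1, -1.1, -0.1]
opening: 0.998
finger_force: 0.0
```

Run:
```python
from h import *
plan((.459,.2245,.29),np.radians(78.7))
print(ctrl.sense()["joint_pos"].round(3))
```

```text
tilt z [-0. -0. -1.] shift [ 0.2153 -0.0652  0.0256] turn about tool z 0.0081 cur yaw deg 79.2 j7 -0.3334854109973259
[ 0.458  0.103 -0.576  1.949  0.063  1.107 -0.333]
```

Converted, 0.215 m / 0.75 = 0.2867, -0.065 m / 0.75 = -0.0867, 0.008 rad / 1.5708 = 0.0051.

Request:
{"api": "step_hand", "payload": {
  "segments": [
    [1,0.2867,-0.0867,0.0347,0.0051],
    [1,0.2867,-0.0867,0.0347,0.0051],
    [1,0.2867,-0.0867,0.0347,0.0051],
    [1,0.2867,-0.0867,0.0347,0.0051],
    [1,0.2867,-0.0867,0.0347,0.0051],
    [1,0.2867,-0.0867,0.0347,0.0051],
    [1,0.2867,-0.0867,0.0347,0.0051],
    [1,0.2867,-0.0867,0.0347,0.0051]
  ]
}}

```text
time_s: 2.43
tool_pos: [0.4612, 0.2235, 0.2896]
tcp_rot: [-2.434, -1.985, 0.001]
ft_force: [-0.1, -0.5, 0.3]
opening: 1.0
finger_force: 0.0
```

Run:
```python
from h import *
plan((.459,.2245,.175),np.radians(78.7))
p=ctrl.camera_params("wrist");im=ctrl.snapshot("wrist");cv2.imwrite("pics/w1.png",im[:,:,::-1])
for l in (-190,43,80):
    q=np.array([.459,.2245,.024])+(l-43)/1000*np.array([.1972,.9804,0])
    E=np.array(p["extrinsics"]);c=E[:3,:3].T@(q-E[:3,3]);u=p["intrinsics"]@c;print(l,u[:2]/u[2])
```

```text
tilt z [-0.001  0.    -1.   ] shift [ 0.0005 -0.0022  0.1146] turn about tool z -0.005 cur yaw deg 78.4 j7 -0.8811268842741872
-190 [281.36050105 414.76852682]
43 [279.90821395 217.13987582]
80 [279.59142895 174.03146307]
```

View pics/w1.png

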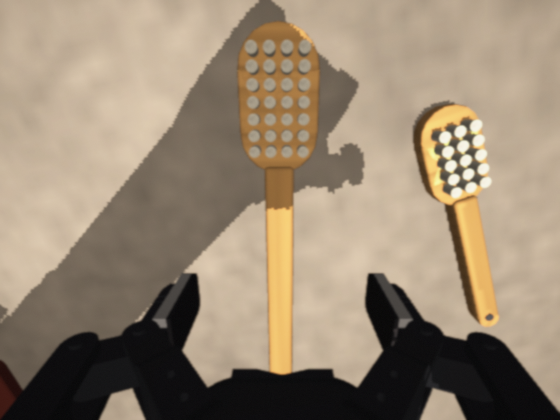

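Wrist view: handle is centred at column 280 between the fingers, shoulder at row ~168 (predicted 174, ~5 mm off at most); alignment is good. I'll descend and grip.

Converted, 0.1145 m / 0.75 = 0.1527, 0.1 m / 0.75 = 0.1333, -0.005 rad / 1.5708 = -0.0032.

Request:
{"api": "step_hand", "payload": {
  "segments": [
    [1,0.0013,-0.0027,0.0533,-0.0032],
    [1,0.0013,-0.0027,0.1067,-0.0032],
    [1,0.0013,-0.0027,0.1333,-0.0032],
    [1,0.0013,-0.0027,0.1527,-0.0032],
    [1,0.0013,-0.0027,0.1527,-0.0032],
    [0,0.0013,-0.0027,0.1527,-0.0032],
    [0,0.0013,-0.0027,0.1527,-0.0032],
    [0,0.0013,-0.0027,0.1527,-0.0032],
    [0,0.0013,-0.0027,0.1527,-0.0032],
    [0,0.0013,-0.0027,0.1527,-0.0032],
    [0,0.0013,-0.0027,0.1527,-0.0032],
    [0,0.0013,-0.0027,0.1527,-0.0032]
  ]
}}

```text
time_s: 3.48
tool_pos: [0.4603, 0.2241, 0.1766]
tcp_rot: [2.432, 1.988, 0.002]
ft_force: [-2.1, -1.3, 7.6]
opening: 0.265
finger_force: 60.7
```

Run:
```python
from h import *
p=ctrl.camera_params("wrist");E=np.array(p["extrinsics"])
s=ctrl.sense();print(s["tool_pos"],s["finger_force"],s["opening"])
```

```text
[0.46033375 0.22413449 0.17655634] 60.7026869058609 0.26531095385892206
```

Converted, -0.13 m / 0.75 = -0.1733, -0.1 m / 0.75 = -0.1333.

Request:
{"api": "step_hand", "payload": {
  "segments": [
    [0,0,0,-0.0133,0],
    [0,0,0,-0.04,0],
    [0,0,0,-0.08,0],
    [0,0,0,-0.1333,0],
    [0,0,0,-0.1733,0],
    [0,0,0,-0.1733,0],
    [0,0,0,-0.1733,0],
    [0,0,0,-0.1733,0]
  ]
}}

```text
time_s: 4.15
tool_pos: [0.4595, 0.2235, 0.3049]
tcp_rot: [2.432, 1.988, -0.002]
ft_force: [-0.5, 0.2, -4.5]
opening: 0.266
finger_force: 59.6
```

Run:
```python
from h import *
s=ctrl.sense();M=R.from_rotvec(s["tcp_rot"]).as_matrix()
print("F",s["ft_force"],"T world",s["wrist_torque"],"T tool",M.T@s["wrist_torque"])
# 43mm point sits at the grasp -> TCP over stand centre, brush at 90 to board
plan((.549,-.215,.31),np.radians(70.7))
print(s["joint_pos"].round(3))
p=ctrl.camera_params("wrist");im=ctrl.snapshot("wrist");cv2.imwrite("pics/w2.png",im[:,:,::-1])
```

```text
F [-0.53225352  0.19985391 -4.5158657 ] T world [-0.04208748  0.04064235 -0.01020806] T tool [ 0.03147603 -0.04932028  0.01020444]
tilt z [-0.001 -0.001 -1.   ] shift [-0.412   0.1749 -0.0048] turn about tool z 0.1368 cur yaw deg 78.5 j7 -0.8682702242455667
[ 0.148  0.206 -0.755  1.891  0.158  1.105 -0.868]
```

View pics/w2.png

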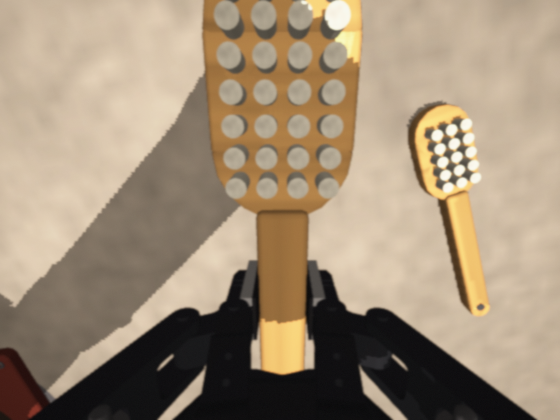

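Wrist view: brush held square in the fingers, shoulder at (282,211), short brush untouched. I'll check the COM offset from the shoulder and averaged wrist torque.

Run:
```python
from h import *
s=ctrl.sense();M=R.from_rotvec(s["tcp_rot"]).as_matrix();p=ctrl.camera_params("wrist")
for v,z in((211,.152),(213,.152),(211,.146)):
    q=plane(p,(282,v),z+s["tool_pos"][2]-.3049);print("shoulder in tool x,y",(M.T@(q-s["tool_pos"])).round(4))
E=np.array(p["extrinsics"]);print("cam in tool",(M.T@(E[:3,3]-s["tool_pos"])).round(4))
F=[];T=[]
for i in range(8):
    ctrl.snapshot("wrist");s=ctrl.sense();F.append(M.T@s["ft_force"]);T.append(M.T@s["wrist_torque"])
F=np.array(F);T=np.array(T);print(F.mean(0),F.std(0),T.mean(0),T.std(0))
f,t=F.mean(0),T.mean(0);print("rx",(.1547*f[0]-t[1])/f[2],"or",-t[1]/f[2])
```

```text
shoulder in tool x,y [ 0.0436 -0.0002  0.1528]
shoulder in tool x,y [ 0.0427 -0.0002  0.1528]
shoulder in tool x,y [ 0.0416 -0.0002  0.1588]
cam in tool [ 0.0842 -0.      0.0311]
[ 0.2636961  -0.27471735  3.73801611] [0.31499309 0.51937212 0.48658897] [ 0.00114976 -0.01238543 -0.00191874] [0.02983516 0.02783173 0.0238805 ]
rx 0.014226587631000792 or 0.003313368924406642
```

Run:
```python
from h import *
plan((.5475,-.219,.3),np.radians(70.7))
```

```text
tilt z [-0.001  0.    -1.   ] shift [-0.4168  0.1738  0.0051] turn about tool z 0.137 cur yaw deg 78.6 j7 -0.8682175470123277
```

Converted, -0.417 m / 0.75 = -0.556, -0.405 m / 0.75 = -0.54, 0.137 rad / 1.5708 = 0.0872.

Request:
{"api": "step_hand", "payload": {
  "segments": [
    [0,-0.0267,0.0107,0.0067,0],
    [0,-0.0667,0.0267,0.0067,0.0318],
    [0,-0.12,0.048,0.0067,0.0637],
    [0,-0.16,0.0667,0.0067,0.0872],
    [0,-0.2,0.0827,0.0067,0.0872],
    [0,-0.24,0.1,0.0067,0.0872],
    [0,-0.28,0.116,0.0067,0.0872],
    [0,-0.32,0.1333,0.0067,0.0872],
    [0,-0.36,0.1493,0.0067,0.0872],
    [0,-0.4,0.1667,0.0067,0.0872],
    [0,-0.44,0.1827,0.0067,0.0872],
    [0,-0.48,0.2,0.0067,0.0872],
    [0,-0.52,0.216,0.0067,0.0872],
    [0,-0.54,0.2267,0.0067,0.0872],
    [0,-0.556,0.232,0.0067,0.0872],
    [0,-0.556,0.232,0.0067,0.0872],
    [0,-0.556,0.232,0.0067,0.0872],
    [0,-0.556,0.232,0.0067,0.0872]
  ]
}}

```text
time_s: 6.1
tool_pos: [0.5478, -0.2175, 0.3004]
tcp_rot: [-2.56, -1.82, -0.001]
ft_force: [-0.1, 0.3, -3.6]
opening: 0.269
finger_force: 59.5
```

Run:
```python
from h import *
plan((.5475,-.219,.248),np.radians(70.7))
a=ctrl.snapshot("top")[:,:,::-1];b=ctrl.snapshot("side")[:,:,::-1]
cv2.imwrite("pics/p1.png",np.hstack([cv2.resize(a[100:330,180:560],(400,242)),cv2.resize(b[70:300,180:560],(400,242))]))
```

```text
tilt z [-0.     0.001 -1.   ] shift [-0.0016  0.0002  0.0524] turn about tool z 0.0019 cur yaw deg 70.8 j7 -0.14695034137993102
```

View pics/p1.png

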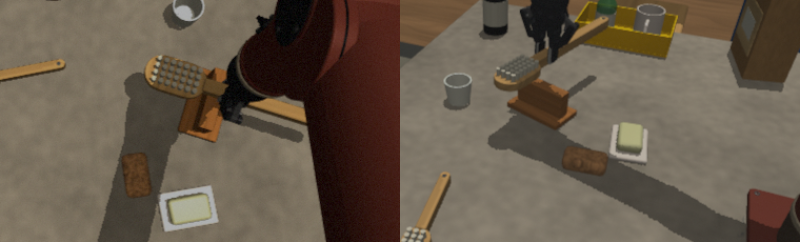

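Brush is over the stand, across the board, clear of the box. Lowering.

Converted, 0.052 m / 0.75 = 0.0693, 0.05 m / 0.75 = 0.0667.

Request:
{"api": "step_hand", "payload": {
  "segments": [
    [0,-0.002,0,0.0267,0],
    [0,-0.002,0,0.0467,0],
    [0,-0.002,0,0.06,0],
    [0,-0.002,0,0.0667,0],
    [0,-0.002,0,0.0693,0],
    [0,-0.002,0,0.0693,0],
    [0,-0.002,0,0.0693,0]
  ]
}}

```text
time_s: 6.78
tool_pos: [0.5476, -0.2206, 0.2493]
tcp_rot: [2.562, 1.817, 0.001]
ft_force: [0.9, 0.9, -3.9]
opening: 0.264
finger_force: 59.5
```

Converted, 0.002 m / 0.75 = 0.0027, 0.001 m / 0.75 = 0.0013.

Request:
{"api": "step_hand", "payload": {
  "segments": [
    [0,0,0,0.0013,0],
    [0,0,0,0.0027,0],
    [0,0,0,0.0027,0]
  ]
}}

```text
time_s: 7.03
tool_pos: [0.5472, -0.2208, 0.2467]
tcp_rot: [2.562, 1.817, 0.0]
ft_force: [0.1, -0.6, -3.5]
opening: 0.266
finger_force: 59.5
```

Request:
{"api": "step_hand", "payload": {
  "segments": [
    [0,0,0,0.0013,0],
    [0,0,0,0.0013,0]
  ]
}}

```text
time_s: 7.2
tool_pos: [0.5473, -0.2208, 0.2466]
tcp_rot: [2.562, 1.817, -0.0]
ft_force: [-3.7, 1.5, 6.1]
opening: 0.268
finger_force: 60.8
```

Run:
```python
from h import *
for i in range(3):
    s=ctrl.sense();M=R.from_rotvec(s["tcp_rot"]).as_matrix();print(s["tool_pos"].round(4),s["ft_force"].round(1),(M.T@s["wrist_torque"]).round(3));ctrl.snapshot("wrist")
```

```text
[ 0.5473 -0.2208  0.2466] [-3.7  1.5  6.1] [0.956 0.038 0.005]
[ 0.5473 -0.2207  0.2466] [-4.   1.5  5.5] [ 0.914 -0.037 -0.032]
[ 0.5473 -0.2208  0.2466] [-4.6  1.6  5.9] [ 0.901 -0.007 -0.01 ]
```

Converted, -0.0005 m / 0.75 = -0.0007.

Request:
{"api": "step_hand", "payload": {
  "segments": [
    [0,0,0,-0.0007,0],
    [0,0,0,-0.0007,0]
  ]
}}

```text
time_s: 7.52
tool_pos: [0.5473, -0.2208, 0.2466]
tcp_rot: [2.562, 1.817, 0.0]
ft_force: [-3.6, 1.1, 4.1]
opening: 0.265
finger_force: 60.3
```

Request:
{"api": "step_hand", "payload": {
  "segments": [
    [0.32,0,0,0,0],
    [0.36,0,0,0,0],
    [0.4,0,0,0,0],
    [0.45,0,0,0,0],
    [0.5,0,0,0,0],
    [0.5,0,0,0,0]
  ]
}}

```text
time_s: 8.02
tool_pos: [0.5472, -0.2207, 0.246]
tcp_rot: [2.562, 1.817, 0.0]
ft_force: [-0.1, -0.4, 0.1]
opening: 0.504
finger_force: 0.0
```

Run:
```python
from h import *
b=ctrl.snapshot("side")[:,:,::-1];w=ctrl.snapshot("wrist")[:,:,::-1]
cv2.imwrite("pics/p2.png",np.hstack([cv2.resize(b[90:240,200:400],(400,300)),cv2.resize(w,(400,300))]))
```

```text
(no output)
```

View pics/p2.png

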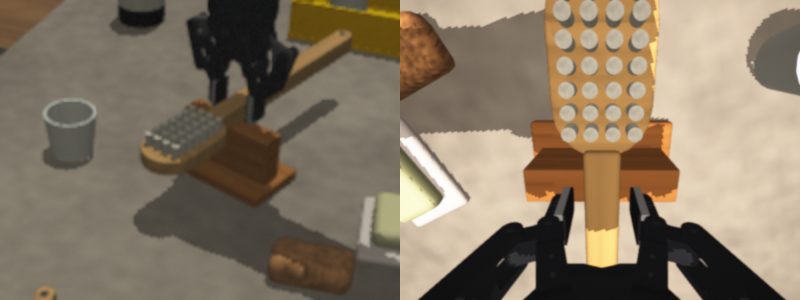

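The brush rests on the board, fingers clear on both sides with zero force, level. Withdrawing straight up.

Converted, -0.17 m / 0.75 = -0.2267, -0.14 m / 0.75 = -0.1867.

Request:
{"api": "step_hand", "payload": {
  "segments": [
    [0.5,0,0,-0.0133,0],
    [0.5,0,0,-0.04,0],
    [0.5,0,0,-0.08,0],
    [0.5,0,0,-0.1333,0],
    [0.5,0,0,-0.1867,0],
    [0.5,0,0,-0.2267,0],
    [0.5,0,0,-0.2267,0],
    [0.5,0,0,-0.2267,0],
    [0.5,0,0,-0.2267,0],
    [0.5,0,0,-0.2267,0],
    [0.5,0,0,-0.2267,0],
    [0.5,0,0,-0.2267,0]
  ]
}}

```text
time_s: 9.12
tool_pos: [0.547, -0.2208, 0.4149]
tcp_rot: [-2.561, -1.816, 0.001]
ft_force: [0.6, -0.2, -0.1]
opening: 0.499
finger_force: 0.0
```

Run:
```python
from h import *
b=ctrl.snapshot("side")[:,:,::-1];w=ctrl.snapshot("wrist")[:,:,::-1]
cv2.imwrite("pics/p3.png",np.hstack([cv2.resize(b[90:240,200:400],(400,300)),cv2.resize(w,(400,300))]))
p=ctrl.camera_params("wrist");print(np.array(p["extrinsics"])[:3,3])
```

```text
[ 0.57494606 -0.14124383  0.38420581]
```

View pics/p3.png

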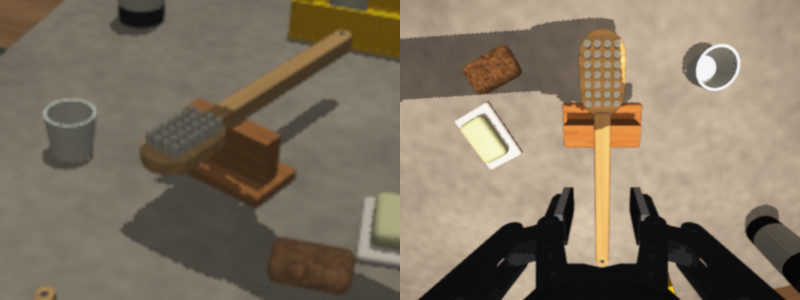

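The brush sits level and unmoved since release, at right angles to the board, bristles up; the hole is still at the same side-view pixel (~(343,35) in the crop).

```bash
python3 -c "
from plant import ctrl
print(ctrl.finish_job())"
```

```text
the job is handed in; nothing more can be done
None
```

The long brush lies balanced, level and bristles up across the stand's board at right angles, released and clear of the table; the short brush was not touched, and the job was handed in at about 9 s.

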